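# Re-divide the parts tote and load it

## Task

First take the pliers out of the tote and lay them in the tool tray. Then slide the tote's two dividers so that the left bay is long enough for the long shafts, the middle bay for the rails and the right bay for the short brackets, and lay every shaft, rail and bracket flat on the floor of its bay, lengthwise along the tote, side by side. Leave the oil bottle, the tape roll and the battery where they are.

Things in the scene. Friction and masses are not known exactly. Their poses are not given: they have to be found in the camera images.
- tote: the fixed grey plastic tote, open on top, 160 x 355 mm outside, 45 mm high, walls and floor 5 mm (inside 150 x 345 mm). Origin: centre of its underside; y runs along its length toward its left end (as the robot sees it), x across it, away from the robot. Two dividers across it make three bays along y: left, middle, right
- div_left (a joint): slide of the left divider in m: 0 at its stop, where the divider's mid-plane is at y = +8 mm in the tote frame; grows as it slides left, mid-plane at y = +(8 mm + value), up to 0.15. Slides stiffly (2 N friction) and stays where it is left. The plate is 8 mm thick, its top 38 mm above the tote's underside
- div_right (a joint): slide of the right divider in m: 0 at its stop, mid-plane at y = -8 mm in the tote frame; grows as it slides right, mid-plane at y = -(8 mm + value), up to 0.15. Otherwise like the left one
- div_left_grip (a point): centre of the left divider's black grip tab, 12 mm below the tab's top; the tab stands on the middle of the divider, 46 mm along tote x, 14 mm thick along tote y, from 36 to 64 mm above the tote's underside; may be pinched from above across its thickness. Axes as the tote
- div_right_grip (a point): the same point on the right divider
- tool_tray: fixed dark steel tool tray, 110 x 190 mm, 18 mm high, open, walls and floor 4 mm; origin: centre of the underside, y along its length. It starts empty
- pliers: loose pliers with grey handles, 136 mm long, up to 42 mm wide, 10 mm high, lying flat, 90 g; at the start in the right bay of the tote. Origin: centre of the underside; y along the length: the handles are on the +y side (y = -41 to 68 mm), the jaws at the -y end; grasp across both handles near the origin
- bracket1: loose grey bearing bracket, a block 60 mm long, 26 x 26 mm square, with a bore through its sides. Origin: centre of its underside at the start; y along its length. Lies on the bench in front of the tote; may be absent
- bracket1_mid (a point): the very centre of bracket1, 13 mm above its underside
- bracket2: loose grey bearing bracket, a block 60 mm long, 26 x 26 mm square, with a bore through its sides. Origin: centre of its underside at the start; y along its length. Lies on the bench in front of the tote; may be absent
- bracket2_mid (a point): the very centre of bracket2, 13 mm above its underside
- rail1: loose aluminium profile rail, 85 mm long, 20 x 20 mm square, slotted. Origin: centre of its underside at the start; y along its length. Lies on the bench in front of the tote; may be absent
- rail1_mid (a point): the very centre of rail1, 10 mm above its underside
- rail2: loose aluminium profile rail, 85 mm long, 20 x 20 mm square, slotted. Origin: centre of its underside at the start; y along its length. Lies on the bench in front of the tote; may be absent
- rail2_mid (a point): the very centre of rail2, 10 mm above its underside
- shaft1: loose steel shaft, 130 mm long, 12 mm round, with an 18 mm square block near each end (centres 50 mm from the middle); lies on the blocks. Origin: centre of its underside at the start; y along its length. Lies on the bench in front of the tote; may be absent
- shaft1_mid (a point): the very centre of shaft1, 9 mm above its underside
- shaft2: loose steel shaft, 130 mm long, 12 mm round, with an 18 mm square block near each end (centres 50 mm from the middle); lies on the blocks. Origin: centre of its underside at the start; y along its length. Lies on the bench in front of the tote; may be absent
- shaft2_mid (a point): the very centre of shaft2, 9 mm above its underside
- oil: small yellow dropper bottle, 28 mm wide, 78 mm high, standing beyond the right end of the tote; bystander. Origin: centre of underside
- tape: roll of black tape, 57 mm wide, 18 mm high, lying at the back right; bystander. Origin: centre of underside
- battery: black and orange 9 V block battery, 18 x 26 x 49 mm, standing at the front right; bystander. Origin: centre of underside

How it is judged:
By the outcome, as a careful person would: the job done as asked, in the order asked, and still so for the second after the job is handed in, with the robot touching nothing.
Of shaft1, shaft2 only 1 to 2 are there at a start; the rules pass over those that are not, and their reading is None.
Of rail1, rail2 only 1 to 2 are there at a start; the rules pass over those that are not, and their reading is None.
Of bracket1, bracket2 only 1 to 2 are there at a start; the rules pass over those that are not, and their reading is None.
At some moment in a run one of shaft1, rail1, bracket1, shaft2, rail2, bracket2 may be knocked a few centimetres aside while the robot is not near it.
Once in a run the grip may slacken for a moment while it holds something.
It also fails if it takes over 210 s, if anything falls off the work surface, if the arm or the gripper's body presses on something with over 40 N, if the wrist force passes 120 N, or if a joint passes its speed limit or range.

## Robot

A 7-joint arm with a two-finger parallel gripper is mounted at the origin on a cart in front of the work surface, level with it; the furniture and walls round the work are solid. World frame = base frame: x ahead of the robot, y to its left, z up, the work surface at z = 0. Lengths are in mm, angles in rad, forces in N, time in s.
With the tool pointing down it reaches from about 400 to 875 mm from the base axis. Payload 19.3 kg.
Tool frame: the origin (TCP) lies at the very end of the fingers, on their centre line; the grasp point (between the pads) lies 19 mm behind it (grip_point_offset is the z of the grasp point in the tool frame, in mm); z points along the fingers, y is the line along which they close (so a half turn about z gives the same grasp; the last joint's range is limited). The gripper opens to 85 mm and grips with 20 to 120 N. Pads are 22 mm wide; open, the fingers measure 114 mm over their backs; the gripper's body (76 mm by 85 mm) begins 54 mm behind the grasp point. The pads swing forward as they close: fully open they stand 13 mm farther back than shut.
Start: joints at [-1.339, 0.521, -0.036, 1.599, 0.021, 1.021, -0.113], TCP at [185.793, 596.737, 231.291] pointing down, gripper open.
Joint ranges: [-2.91, 2.91], [-0.3, 2.13], [-1.5, 1.42], [0.17, 2.43], [-1.26, 4.41], [0.16, 1.93], [-2.52, 2.52]. Speed limits (rad/s): [1.89, 1.89, 2.39, 2.39, 3.01, 3.01, 3.01].

## Interface

Orientations are given as a 3x3 rotation matrix whose columns are the frame's x, y, z axes.
In Python, from workcell import movep, movel, goto_joints, open_gripper, clamp, wait, inverse_kinematics, read_state, camera, PlanningError, finish_job, grip_point_offset gives the robot as it stands. Calls block until the motion is done:
- movep(position, orientation): joint-space move of the TCP to a pose.
- movel(position, frame=None, max_speed=150, guard=None): straight line of the TCP; frame=None keeps the orientation; max_speed is the mean speed in mm/s. With guard (N) it stops when the force on the tool has changed by that much, and returns True; else False.
- goto_joints(angles): joint-space move.
- open_gripper() and clamp(): open the fingers fully, or close them until they stop; the grip force is fixed at half the most.
- wait(seconds).
- inverse_kinematics(position, orientation): joint angles nearest the present ones, or None.
- read_state(): the state.
- camera(name): name is "side" or "top"; returns a dict with "image" (400x640x3 uint8, blue, green, red), "range_z" (400x640 float32, mm along the optical axis (not along the pixel's ray), 0 where there is no reading), "fx", "fy", "cx", "cy" (pixels), "cam_to_world" (4x4, takes a point from camera to world coordinates). Camera axes: x right, y up, looking along -z (the intrinsics and any distortion apply to the point x, -y, -z); pixel columns grow to the right and rows downward; lengths in mm; the calibration is good to about 2 mm. A picture is of the moment at which its call begins.
A pose or a line that the arm cannot do raises PlanningError and nothing moves.
- finish_job(): hands the job in; it is judged then, once.
The state is a dict: "time": time; "qpos": joint angles; "qvel": joint speeds; "joint_efforts": joint torques, N m; "eef_pos": TCP position; "tool_rot": TCP orientation; "ft_force": force on the tool from outside, world axes, zero at the start; "torque": the same for the moment, N m; "finger_gap": finger opening in mm; "gripper_force": force on a finger pad.
Only numpy, scipy, OpenCV 4.12 (cv2) and the standard library are available. Lean on these libraries where they do the work, as an engineer would, in place of code of your own. Each camera call takes 0.05 s, during which the arm holds its last target. There are 200 camera calls.

## Working session

There is one attempt and no reset: what is moved stays moved. The work goes in short steps, each a Python script; the robot and the scene stay as the last script left them, time stands still between calls to the robot, and variables do not carry over. Pictures are saved under pics/ and viewed, at most 14 in all, crops included, and the job is handed in when it is done.

```bash
ls; mkdir -p pics; python3 - <<'E'
from workcell import *
import cv2,numpy as np
for n in("top","side"):
    c=camera(n); cv2.imwrite(f"pics/{n}0.png",c["image"]); np.savez(f"{n}0.npz",**c)
    print(n,c["fx"],c["fy"],c["cx"],c["cy"],c["cam_to_world"].round(3).tolist(),[k for k in c])
s=read_state();print(s["time"],s["eef_pos"],s["tool_rot"],s["finger_gap"],grip_point_offset)
E
```

```text
pics
top 458.1379470016611 458.1379470016611 322.4535491497538 205.10138295994346 [[0.024, 0.981, -0.193, 306.398], [-0.999, 0.028, 0.019, -65.042], [0.024, 0.193, 0.981, 1169.823], [0.0, 0.0, 0.0, 1.0]] ['image', 'range_z', 'fx', 'fy', 'cx', 'cy', 'cam_to_world']
side 468.6016741843474 468.6016741843474 310.9276137106981 192.10498836089704 [[-0.997, 0.034, -0.072, 407.758], [-0.078, -0.572, 0.817, 1055.469], [-0.013, 0.82, 0.572, 883.691], [0.0, 0.0, 0.0, 1.0]] ['image', 'range_z', 'fx', 'fy', 'cx', 'cy', 'cam_to_world']
0.1 [185.73421617 596.45926369 230.7858997 ] [[-9.54808700e-01  2.97220960e-01 -2.17750388e-04]
 [ 2.97221028e-01  9.54808200e-01 -9.80132835e-04]
 [-8.34061665e-05 -1.00055935e-03 -9.99999496e-01]] 85.48588846869463 -18.700000000000003
```

View pics/top0.png

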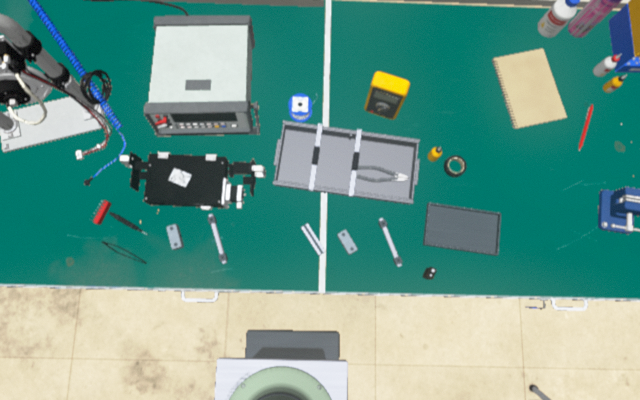

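View pics/side0.png

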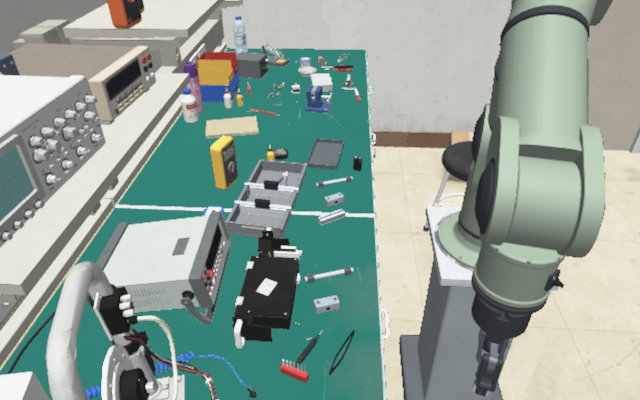

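```bash
cat > h.py <<'E'
from workcell import *
import cv2,numpy as np
def pts(c):
    v,u=np.mgrid[0:400,0:640]; z=c["range_z"].astype(float)
    P=np.stack([(u-c["cx"])/c["fx"]*z,-(v-c["cy"])/c["fy"]*z,-z,np.ones_like(z)],-1)
    return (P@c["cam_to_world"].T)[...,:3]
def ortho(c,z,x0,x1,y0,y1,s):
    # image: right = -y, up = +x ; px (i,j)->y=y1-i/s, x=x1-j/s
    W,H=int((y1-y0)*s),int((x1-x0)*s)
    j,i=np.mgrid[0:H,0:W]; P=np.stack([x1-j/s,y1-i/s,np.full(i.shape,float(z)),np.ones(i.shape)],-1)
    Q=P@np.linalg.inv(c["cam_to_world"]).T
    u=c["fx"]*Q[...,0]/-Q[...,2]+c["cx"]; v=-c["fy"]*Q[...,1]/-Q[...,2]+c["cy"]
    return cv2.remap(c["image"],u.astype(np.float32),v.astype(np.float32),cv2.INTER_CUBIC)
E
python3 - <<'E'
from h import *
c=dict(np.load("top0.npz")); P=pts(c)
print("table z",[P[r,q].round(1).tolist() for r,q in((270,300),(270,150),(270,480),(110,450))])
im=ortho(c,15,380,780,-460,340,1); cv2.imwrite("pics/o1.png",im)
H=P[...,2]; m=((H>7)&(c["range_z"]>0)).astype(np.uint8); m[:205]=0; m[275:]=0; m[:,:150]=0;m[:,520:]=0
n,l,st,ce=cv2.connectedComponentsWithStats(m)
for k in range(1,n):
    if st[k,4]<20: continue
    q=P[l==k]; r=cv2.minAreaRect(q[:,:2].astype(np.float32)); print(ce[k].round(),st[k,4],"med z",np.percentile(q[:,2],[50,95]).round(1),np.round(r[0],1),np.round(r[1],1),round(r[2],1))
E
```

```text
table z [[368.3, -34.8, -2.8], [358.8, 341.1, 0.4], [379.4, -493.0, 2.6], [812.6, -430.7, -2.0]]
[199. 206.] 198 med z [25.1 45.4] [518.8 253.5] [ 13.1 199.9] 1.3
[239. 206.] 20 med z [35.6 39. ] [520.7 122.4] [ 9.4 10.1] 1.1
[464. 230.] 547 med z [15.8 20.3] [ 482.7 -447.7] [192.3 110.9] 83.1
[217. 239.] 284 med z [15.4 20.8] [441.  175.9] [129.4  17.3] 19.6
[390. 242.] 275 med z [14.8 19.9] [ 444.1 -261.3] [129.1  18. ] 22.0
[175. 237.] 297 med z [26.2 29.5] [441.4 282.1] [61.3 27.7] 20.8
[313. 239.] 281 med z [19.8 23.7] [446.3 -66.9] [85.3 24.7] 34.1
[347. 242.] 262 med z [25.5 29. ] [ 440.  -151.4] [59.6 26.5] 32.1
[430. 271.] 74 med z [45.2 50.1] [ 369.6 -357.9] [18.  19.6] 66.8
```

View pics/o1.png

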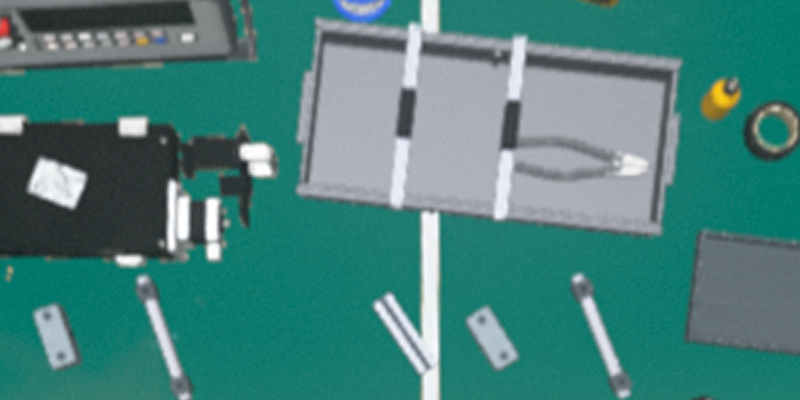

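```bash
cat >> h.py <<'E'
def clean(c):
    P=pts(c); return P,c["range_z"]>0
E
python3 - <<'E'
from h import *
c=dict(np.load("top0.npz")); P=pts(c); H=P[...,2]
roi=(P[...,0]>530)&(P[...,0]<775)&(P[...,1]>-345)&(P[...,1]<45)
rim=roi&(H>38)&(H<52)
n,l,st,ce=cv2.connectedComponentsWithStats(rim.astype(np.uint8)); k=1+st[1:,4].argmax()
q=P[l==k]; r=cv2.minAreaRect(q[:,:2].astype(np.float32)); print("rim",st[k,4],[np.round(a,1) for a in r])
np.set_printoptions(suppress=True)
print(cv2.boxPoints(r).round())
t=roi&(H>55); n,l,st,ce=cv2.connectedComponentsWithStats(t.astype(np.uint8))
for k in range(1,n):
    q=P[l==k]; r=cv2.minAreaRect(q[:,:2].astype(np.float32)); print("tab",st[k],q.mean(0).round(1),[np.round(a,1) for a in r])
# tray
roi=(P[...,0]>400)&(P[...,0]<570)&(P[...,1]>-565)&(P[...,1]<-335)
t=roi&(H>13)&(H<26); q=P[t]; r=cv2.minAreaRect(q[:,:2].astype(np.float32)); print("tray",[np.round(a,1) for a in r])
im=ortho(c,45,560,780,-340,60,2); cv2.imwrite("pics/o2.png",im)
E
```

```text
rim 1952 [array([ 644.7, -146.5]), array([369.5, 179.4]), np.float64(84.0)]
[[ 536. -321.]
 [ 714. -340.]
 [ 753.   28.]
 [ 575.   47.]]
tab [398  96   7  11  19] [ 774.4 -271.6  129.7] [array([ 773.9, -270.9]), array([2. , 7.5]), np.float64(0.6)]
tab [396 107   5   2   5] [ 774.3 -270.3   89.9] [array([ 774.4, -270.1]), array([11.1,  0.6]), np.float64(89.3)]
tab [380 108   9   4  21] [ 773.8 -235.6   78.6] [array([ 773.9, -237. ]), array([20.6,  2.7]), np.float64(86.3)]
tab [298 110   1   1   1] [774.6 -17.6  55.1] [array([774.6, -17.6]), array([0., 0.]), np.float64(0.0)]
tab [398 111   1   1   1] [ 774.2 -274.    70. ] [array([ 774.2, -274. ]), array([0., 0.]), np.float64(0.0)]
tab [395 113   1   1   1] [ 774.3 -268.8   56.4] [array([ 774.3, -268.8]), array([0., 0.]), np.float64(0.0)]
tab [312 146   8  19 107] [651.8 -65.6  63.4] [array([652.8, -65.5]), array([14.8, 45.4]), np.float64(83.8)]
tab [352 152   8  19 106] [ 640.9 -166.4   63.1] [array([ 641.5, -166.7]), array([14.6, 45.3]), np.float64(82.4)]
tab [312 173   1   1   1] [607.6 -58.4  55.3] [array([607.6, -58.4]), array([0., 0.]), np.float64(0.0)]
tray [array([ 482.7, -447.8]), array([192.4, 110.8]), np.float64(83.0)]
```

View pics/o2.png

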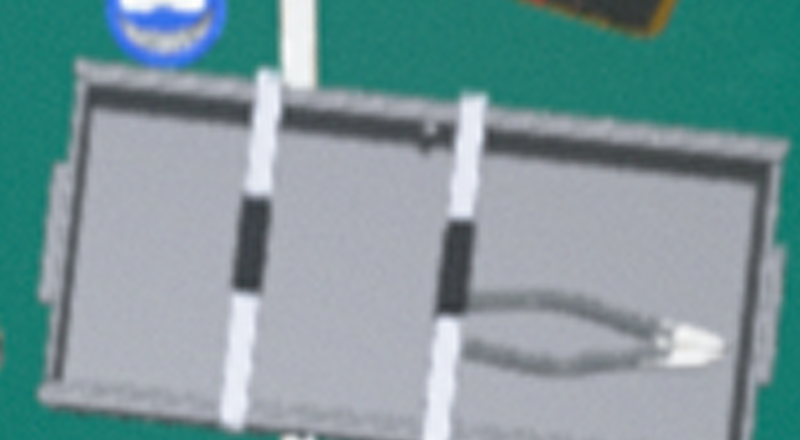

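```bash
cat >> h.py <<'E'
TC=np.array([646.,-148.]); YW=-0.111
def tote(x,y):
    c,s=np.cos(YW),np.sin(YW); return TC+np.array([c*x-s*y,s*x+c*y])
def totexy(p):
    d=np.asarray(p)[:2]-TC; c,s=np.cos(YW),np.sin(YW); return np.array([c*d[0]+s*d[1],-s*d[0]+c*d[1]])
def rot(a):
    """tool down, fingers closing along world direction a (rad); picks the half turn with wrist nearer centre"""
    d=np.array([np.cos(a),np.sin(a),0]); z=np.array([0,0,-1.]); return np.column_stack([np.cross(d,z),d,z])
def pose(x,y,z,a):
    best=None
    for k in(0,np.pi):
        R=rot(a+k); q=inverse_kinematics([x,y,z],R)
        if q is not None and (best is None or abs(q[6])<best[0]): best=(abs(q[6]),R)
    return best[1]
def over(x,y,a,z=130): movep([x,y,z],pose(x,y,z,a))
def st(msg=""):
    s=read_state(); print(msg,"t%.1f"%s["time"],np.round(s["eef_pos"],1),"gap %.1f F %.1f"%(s["finger_gap"],s["gripper_force"]),np.round(s["ft_force"],1)); return s
def down(z,guard=20,sp=120):
    p=read_state()["eef_pos"].copy(); p[2]=z; return movel(p,max_speed=sp,guard=guard)
def up(z=130,sp=250):
    p=read_state()["eef_pos"].copy(); p[2]=z; movel(p,max_speed=sp)
def snap(f=None):
    c=camera("top"); 
    if f: np.savez(f,**c)
    return c
E
python3 - <<'E'
from h import *
x,y=620+9,-242+1; a=-0.09
over(x,y,a,200); st("above"); down(80,sp=200); print(down(7,guard=15)); st("low"); clamp(); st("clamped"); up(140); s=st("up")
c=snap("p1.npz"); cv2.imwrite("pics/p1.png",ortho(c,15,380,780,-560,240,1))
E
```

```text
above t3.4 [ 629.3 -240.2  199.9] gap 85.2 F 0.0 [ 0.9  0.3 -0.3]
False
low t4.9 [ 630.  -241.     7.5] gap 85.6 F 0.0 [ 0.7 -1.  -0.4]
clamped t5.5 [ 629.9 -240.7    8. ] gap 36.3 F 57.7 [-3.5  2.3 13.3]
up t6.1 [ 629.8 -240.3  139.9] gap 36.1 F 59.5 [ 0.3  0.  -1.5]
```

View pics/p1.png

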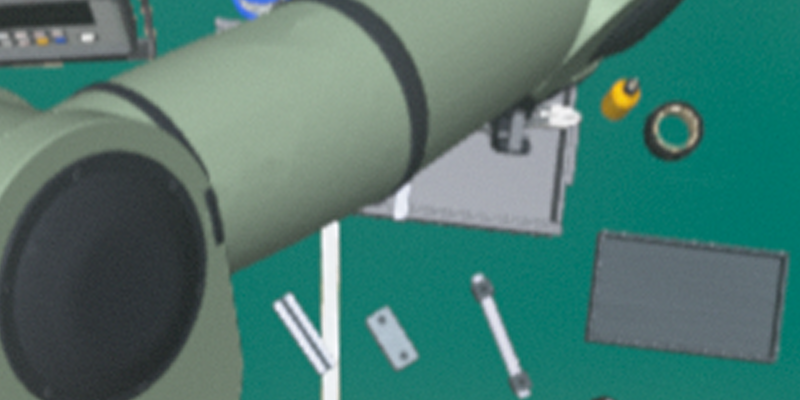

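```bash
python3 - <<'E'
from h import *
x,y=483.5,-447.5; a=-0.122
over(x,y,a,140); s=st("over tray"); 
print(down(10,guard=12)); st("low"); open_gripper(); st("opened"); up(160)
# dividers
for ty0,ty1 in((-19.1,-90.5),(82.8,18.5)):
    p=tote(0,ty0); q=tote(0,ty1); aa=YW+np.pi/2
    over(*p,aa,160); down(80,sp=200); print(down(36,guard=15)); clamp(); s=st("tab")
    if not 10<s["finger_gap"]<18: break
    movel([q[0],q[1],s["eef_pos"][2]],max_speed=70); st("slid"); open_gripper(); up(110); 
    if ty0>0: up(200)
E
```

```text
over tray t7.2 [ 484.6 -446.4  139.5] gap 35.9 F 59.5 [ 0.4  0.1 -1.1]
False
low t8.4 [ 484.9 -446.8   10.8] gap 36.1 F 59.5 [-0.9  0.2 -2. ]
opened t8.9 [ 484.6 -446.4   10. ] gap 85.4 F 0.0 [0.9 1.  0.8]
False
tab t13.1 [ 643.7 -168.4   36.3] gap 13.0 F 58.5 [-0.6  1.8  5.8]
slid t14.2 [ 635.8 -238.    36.3] gap 13.2 F 58.7 [-4.8 -1.2  4.1]
False
tab t17.8 [654.9 -66.7  36.3] gap 13.0 F 58.5 [-1.1  1.5  5.7]
slid t18.9 [ 647.8 -129.8   36.3] gap 13.2 F 58.8 [-5.1 -0.8  5.1]
```

```bash
cat >> h.py <<'E'
HOME=[-1.339, 0.521, -0.036, 1.599, 0.021, 1.021, -0.113]
def find(c,lo=7):
    """loose parts on the bench in front of the tote: (z, centre, size, angle of length axis)"""
    P=pts(c); H=P[...,2]; m=(H>lo)&(H<40)&(c["range_z"]>0)&(P[...,0]>385)&(P[...,0]<552)&(P[...,1]<345)&(P[...,1]>-335)
    n,l,s,ce=cv2.connectedComponentsWithStats(m.astype(np.uint8)); out=[]
    for k in range(1,n):
        if s[k,4]<120: continue
        q=P[l==k]; (cx,cy),(w,h),a=cv2.minAreaRect(q[:,:2].astype(np.float32)); a=np.radians(a)
        if w<h: w,h=h,w; a+=np.pi/2
        a=(a-np.pi/2+np.pi/2)%np.pi  # length-axis direction in 0..pi
        z=np.percentile(q[:,2],90)
        kind="shaft" if w>110 else "rail" if w>74 else "bracket"
        out.append((kind,np.array([cx+.15*(20 if kind!="bracket" else 26)*0.3,cy]),(w,h),a,z))
    return out
E
python3 - <<'E'
from h import *
goto_joints(HOME); c=snap("p2.npz"); st()
for o in find(c): print(o[0],o[1].round(1),np.round(o[2],1),round(np.degrees(o[3]),1),round(o[4],1))
P=pts(c);H=P[...,2]
t=(P[...,0]>590)&(P[...,0]<700)&(P[...,1]>-345)&(P[...,1]<45)&(H>55)
n,l,s,ce=cv2.connectedComponentsWithStats(t.astype(np.uint8))
for k in range(1,n):
    if s[k,4]>40: q=P[l==k]; print("tab",q.mean(0).round(1),totexy(q.mean(0)).round(1))
cv2.imwrite("pics/p2.png",ortho(c,15,380,780,-560,240,1))
E
```

```text
t23.6 [186.9 596.7 231.5] gap 85.4 F 0.0 [-0.5  0.7  0.4]
shaft [521.4 224.5] [235.5  33.9] 97.2 36.6
shaft [444.1 176.7] [126.6  20. ] 18.4 19.6
shaft [ 445.7 -262.2] [128.6  20.9] 22.2 19.4
bracket [442. 284.] [60.6 32. ] 18.9 29.2
rail [444.6 -66. ] [88.6 20.4] 34.1 23.1
bracket [ 442.2 -150.9] [61.9 27. ] 33.0 28.1
tab [ 645.  -127.6   63.6] [-3.3 20.2]
tab [ 632.5 -235.2   63. ] [ -3.7 -88.2]
```

View pics/p2.png

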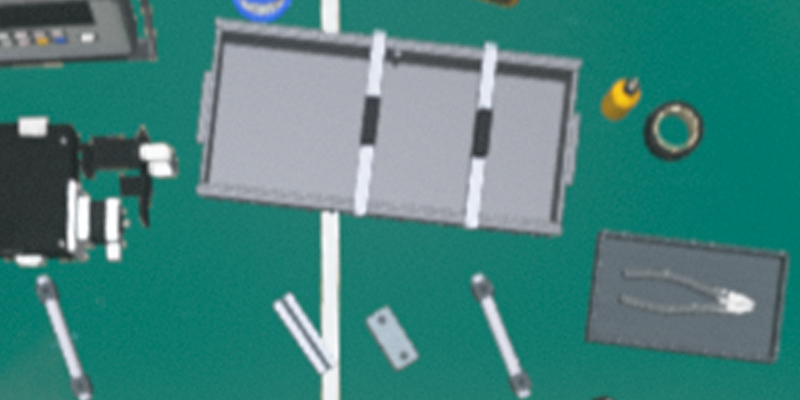

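```bash
cat >> h.py <<'E'
ZP={"shaft":4,"rail":6,"bracket":8}; W={"shaft":12,"rail":20,"bracket":26}; L={"shaft":130,"rail":85,"bracket":60}
BY={"shaft":96,"rail":-36,"bracket":-134.5}
def report(c):
    r=[o for o in find(c) if o[4]<33]
    for o in r: print(o[0],o[1].round(1),np.round(o[2],1),round(np.degrees(o[3]),1),round(o[4],1))
    return r
def pick(o):
    k,(x,y),_,a,_z=o; over(x,y-2,a+np.pi/2,130); print("guard",down(ZP[k],guard=20)); clamp(); up(90); s=st("picked")
    return abs(s["finger_gap"]-W[k])<4
def carry(k,tx):
    p=tote(tx,BY[k]); R=pose(*p,90,YW)
    try: movel([*p,90],frame=R,max_speed=220)
    except PlanningError as e: print(e); movep([*p,90],R)
    s=st("carried"); return abs(s["finger_gap"]-W[k])<4
def place(k):
    print("guard",down(ZP[k]+6.5,guard=12,sp=90)); st("low"); open_gripper(); up(110)
def push(k,x0,x1):
    """shove the part just laid at tote x0 toward +x with shut fingers, to x1"""
    clamp(); y=BY[k]; p=tote(x0-W[k]/2-24,y); movel([*p,110]); print("guard",down(9,guard=12,sp=120))
    q=tote(x1-W[k]/2-14.5,y); print("pushguard",movel([*q,read_state()["eef_pos"][2]],max_speed=60,guard=12)); st("pushed")
    up(110); open_gripper()
def look(f,view=False):
    goto_joints(HOME); c=snap(f+".npz"); return c
E
python3 - <<'E'
from h import *
r=report(dict(np.load("p2.npz"))); o=[o for o in r if o[0]=="shaft" and o[1][1]<0][0]
ok=pick(o) 
if ok and carry("shaft",14): place("shaft"); push("shaft",14,57)
c=look("p3"); st(); report(c); cv2.imwrite("pics/p3.png",ortho(c,15,380,780,-460,340,1))
E
```

```text
shaft [444.1 176.7] [126.6  20. ] 18.4 19.6
shaft [ 445.7 -262.2] [128.6  20.9] 22.2 19.4
bracket [442. 284.] [60.6 32. ] 18.9 29.2
rail [444.6 -66. ] [88.6 20.4] 34.1 23.1
bracket [ 442.2 -150.9] [61.9 27. ] 33.0 28.1
guard False
picked t29.1 [ 446.5 -263.3   90.4] gap 9.5 F 58.6 [ 0.6 -0.1 -1.3]
carried t30.7 [670. -55.  90.] gap 8.9 F 58.6 [ 0.5  0.9 -0.8]
guard True
low t31.6 [669.2 -55.    9.3] gap 9.5 F 59.6 [-1.9  1.7  8.5]
guard False
pushguard False
pushed t36.0 [692.7 -56.6   9.7] gap -0.3 F 0.0 [ 0.1 -0.4 -0.1]
 t40.3 [186.9 596.7 231.6] gap 85.7 F 0.0 [-0.1 -0.2 -0.3]
shaft [443.2 177. ] [125.9  18. ] 19.8 19.5
bracket [442.5 281.7] [60.9 26.8] 19.0 29.2
rail [446.7 -65.9] [85.5 22.6] 34.2 23.0
bracket [ 441.3 -151.2] [60.3 26.6] 31.6 28.7
```

View pics/p3.png

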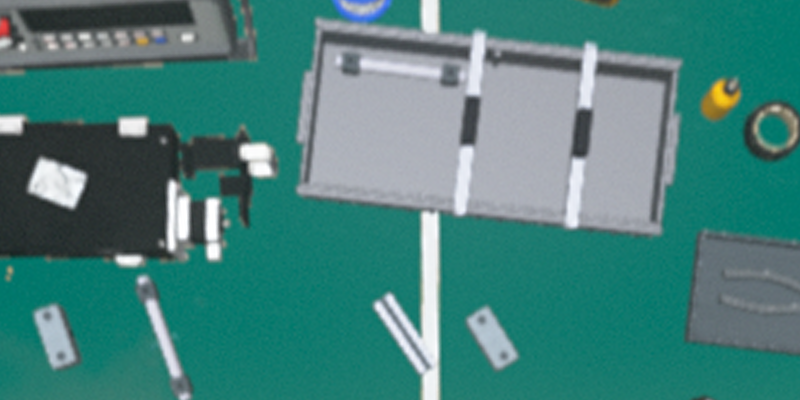

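```bash
sed -i 's/"shaft":96/"shaft":99/' h.py; python3 - <<'E'
from h import *
r=report(dict(np.load("p3.npz"))); o=[o for o in r if o[0]=="shaft"][0]
if pick(o) and carry("shaft",-14): place("shaft")
r=report(look("p4")); st()
o=[o for o in r if o[0]=="rail"]
if len(o)==1 and pick(o[0]) and carry("rail",0): place("rail")
c=look("p5"); st(); report(c); cv2.imwrite("pics/p5.png",ortho(c,15,380,780,-460,340,1))
E
```

```text
shaft [443.2 177. ] [125.9  18. ] 19.8 19.5
bracket [442.5 281.7] [60.9 26.8] 19.0 29.2
rail [446.7 -65.9] [85.5 22.6] 34.2 23.0
bracket [ 441.3 -151.2] [60.3 26.6] 31.6 28.7
guard False
picked t44.5 [443.2 176.3  90.4] gap 9.3 F 58.7 [ 0.3  0.4 -2.1]
carried t46.0 [642.5 -47.3  89.5] gap 9.1 F 58.6 [ 0.3  0.3 -1.5]
guard True
low t46.9 [641.7 -47.3   9.3] gap 9.1 F 59.8 [-1.3 -0.6  8.6]
bracket [442.1 284.2] [60.1 31.8] 18.1 29.2
rail [444.7 -65.8] [87.9 20.3] 34.0 23.1
bracket [ 441.  -151.4] [60.  26.7] 30.9 28.1
 t51.1 [187.  596.7 231.6] gap 85.8 F 0.0 [-0.9 -1.1 -0.1]
guard False
picked t55.9 [445.4 -66.5  90.3] gap 18.3 F 58.8 [ 0.5 -0.1 -1.2]
carried t57.1 [ 641.1 -183.4   89.4] gap 18.4 F 58.8 [ 0.   0.5 -0.8]
guard True
low t58.0 [ 640.3 -183.2   11.4] gap 18.3 F 60.1 [-1.6  1.3  8.9]
 t62.4 [186.8 596.8 231.6] gap 85.6 F 0.0 [-0.6  0.   0. ]
bracket [442.9 281.9] [60.2 26.8] 19.5 28.9
bracket [ 441.3 -151.3] [59.8 26.4] 31.8 28.8
```

View pics/p5.png

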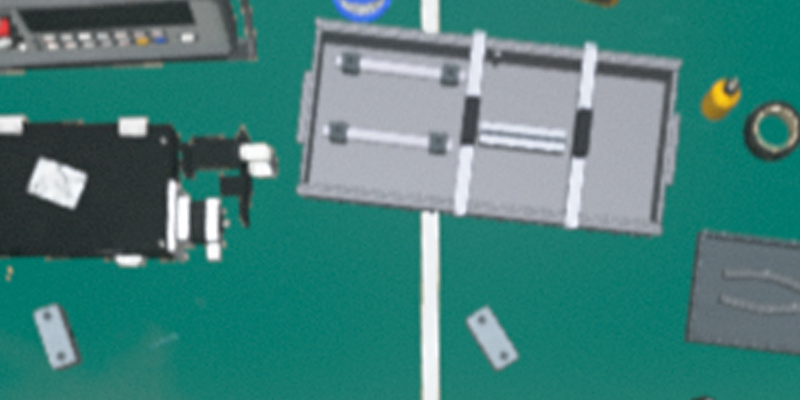

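```bash
python3 - <<'E'
from h import *
r=report(dict(np.load("p5.npz"))); o=[o for o in r if o[1][1]<0]
if pick(o[0]) and carry("bracket",14): place("bracket"); push("bracket",14,57)
c=look("p6"); r=report(c); st(); cv2.imwrite("pics/p6.png",ortho(c,15,380,780,-460,340,1))
E
```

```text
bracket [442.9 281.9] [60.2 26.8] 19.5 28.9
bracket [ 441.3 -151.3] [59.8 26.4] 31.8 28.8
guard False
picked t67.5 [ 442.1 -152.2   90.2] gap 24.6 F 59.1 [-0.7  0.1 -1.8]
carried t68.7 [ 644.3 -282.8   89.5] gap 24.8 F 59.1 [-0.2  1.1 -0.6]
guard True
low t69.6 [ 643.5 -282.5   13.4] gap 24.8 F 60.4 [-1.6  2.1  8.9]
guard False
pushguard False
pushed t73.9 [ 660.1 -285.     9.7] gap 0.2 F 0.0 [-0.1  0.1  0.4]
bracket [445.  282.2] [64.6 26.9] 19.0 28.9
 t78.8 [186.7 596.8 231.6] gap 85.8 F 0.0 [-0.3 -1.1 -0.8]
```

View pics/p6.png

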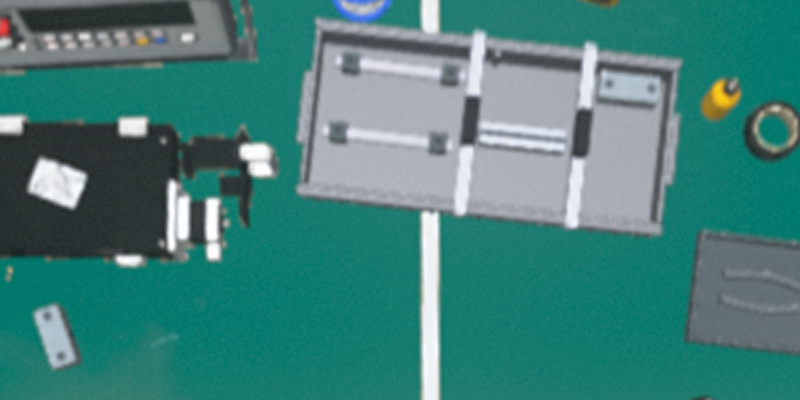

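```bash
python3 - <<'E'
from h import *
r=report(dict(np.load("p6.npz")))
if pick(r[0]) and carry("bracket",-14): place("bracket")
c=look("p7"); r=report(c); st(); cv2.imwrite("pics/p7.png",ortho(c,15,440,780,-480,80,1.4))
E
```

```text
bracket [445.  282.2] [64.6 26.9] 19.0 28.9
guard False
picked t82.6 [445.1 281.3  90.6] gap 24.6 F 59.1 [-1.8  0.2 -2.1]
carried t85.4 [ 617.3 -279.5   90. ] gap 24.7 F 59.1 [-1.2  0.2 -0.5]
guard True
low t86.2 [ 616.4 -279.2   13.5] gap 24.6 F 60.5 [-2.4  1.1 10.5]
 t90.9 [186.7 596.8 231.6] gap 85.4 F 0.0 [ 0.6 -0.3 -0. ]
```

View pics/p7.png

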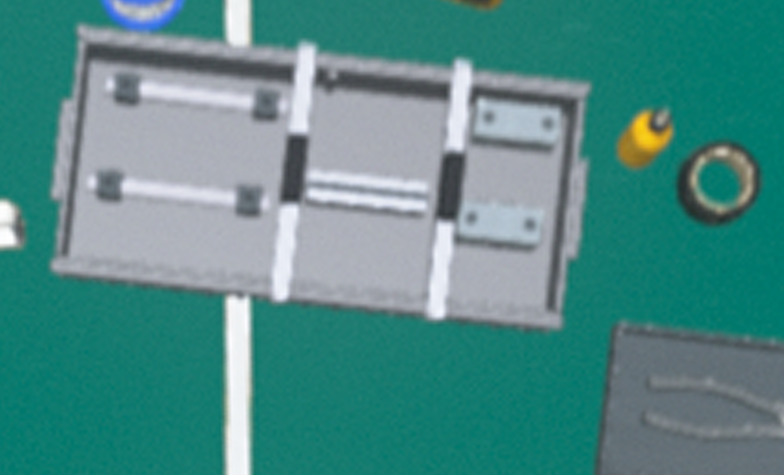

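```bash
python3 - <<'E'
from h import *
c=dict(np.load("p7.npz")); P=pts(c); T=(P[...,:2]-TC)@np.array([[np.cos(YW),-np.sin(YW)],[np.sin(YW),np.cos(YW)]])
for n,lo,y0,y1 in(("shaft",15,28,165),("rail",17,-78,12),("bracket",20,-165,-96)):
    m=(P[...,2]>lo)&(P[...,2]<40)&(abs(T[...,0])<72)&(T[...,1]>y0)&(T[...,1]<y1)
    k,l,s,ce=cv2.connectedComponentsWithStats(m.astype(np.uint8))
    for i in range(1,k):
        if s[i,4]<15: continue
        t=T[l==i]; z=P[...,2][l==i]; A=np.c_[t-t.mean(0),np.ones(len(t))]; f=np.linalg.lstsq(A,z,rcond=None)[0]
        print(n,s[i,4],t.mean(0).round(1),t.min(0).round(),t.max(0).round(),"z90",np.percentile(z,90).round(1),"slope along y",f[1].round(3))
E
```

```text
shaft 248 [52.7 93.5] [43. 30.] [ 64. 158.] z90 24.9 slope along y 0.007
shaft 242 [-16.9  99.8] [-26.  35.] [ -7. 164.] z90 24.6 slope along y -0.003
rail 267 [ -3.4 -33.5] [-13. -76.] [9. 9.] z90 28.2 slope along y -0.015
bracket 245 [  55.  -132.3] [  42. -162.] [  72. -103.] z90 33.3 slope along y -0.008
bracket 245 [ -16.8 -128.4] [ -30. -158.] [ -2. -99.] z90 33.2 slope along y -0.0
```

```bash
python3 -c "
from h import *
print(finish_job()); st()"
```

```text
the job is handed in; nothing more can be done
None
the job is handed in; nothing more can be done
```

I handed the job in after about 91 s of robot time: the pliers are in the tool tray, both dividers are moved, and the last camera check showed both shafts, the one rail present and both brackets lying flat, lengthwise, in their bays. I never touched the oil bottle, tape roll or battery.

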